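# Scan a bound volume on the cranked turntable

### The arm

A 7-joint arm with a two-finger parallel gripper is mounted at the origin on the work surface. World frame = base frame: x ahead of the robot, y to its left, z up, the work surface at z = 0. Lengths are in m, angles in rad, forces in N, time in s.
With the tool pointing down it reaches from about 0.4 to 0.85 m from the base axis. Payload 4.5 kg.
Tool frame: the origin (TCP) lies midway between the tips of the shut fingers; the grasp point (between the pads) lies 19 mm behind it; z points along the fingers, y is the line along which they close (so a half turn about z gives the same grasp; the last joint's range is limited). The gripper opens to 88 mm and grips with 3 to 60 N. Pads are 18 mm wide; open, the fingers measure 123 mm over their backs; the gripper's body (75 mm by 187 mm) begins 45 mm behind the grasp point.
Start: joints at [-1.187, 0.689, -0.195, 1.565, 0.157, 0.902, -0.215], TCP at [0.214, 0.587, 0.239] pointing down, gripper open.
Joint ranges: [-3.01, 3.01], [-0.46, 2.08], [-1.47, 1.51], [0.13, 2.56], [-1, 4.14], [0.04, 2.09], [-2.66, 2.66]. Speed limits (rad/s): [2.57, 2.57, 3.14, 3.14, 3.14, 3.14, 3.14].

### API

Orientations are given as a unit quaternion [x, y, z, w].
In Python, from plant import sensors, eyes, finish_job gives the robot as it stands.
- The arm moves only by the tool send_rows, never from a script. Its argument "rows" is text: rows parted by semicolons, each of 4 numbers parted by spaces: the shift along the tool's x, y, z normalised to -1 to 1, where 1 is 30 cm, then the turn about the tool's z normalised to -1 to 1, where 1 is 2 pi rad. A call has 1 to 10 rows; each row is the pose to reach, as a shift and turn from the pose commanded when the call began, along the tool's axes at that moment, turning the shorter way round; what a row does not reach only later rows make up. A row lasts 1/12 s, in which the tool goes at most 41.7 mm and 7.16 degrees, less where a joint would pass 70% of its speed; a pose out of reach is approached as far as the arm can. A call with a number of a shift or a turn outside -1 to 1 is refused whole. A call with a gripper value outside its range is refused whole. "jaw" is the closure, from -1 (fully open) to 1 (shut), set as the call begins (left out, the last holds). The fingers move at their own pace and stop on an object; "force" is the grip in N (left out, the last holds). Time passes only in rows, so rows that repeat a pose let the fingers close. It gives the time, the measured TCP pose, the force, the opening and the grip force at its end, in the units of the state.
- sensors.get_state(): the state, without advancing time (a new reading comes with each control period).
- eyes.snapshot(name): name is "side" or "top" or "wrist"; returns (picture, depth): 384x512x3 uint8, red, green, blue; 384x512 float32, m along the optical axis (not along the pixel's ray), 0 where there is no reading.
- eyes.calibration(name): a dict with "fov_y" (degrees; the focal length in pixels is half the picture's height over the tangent of half this angle, whatever the lens; pixels are square), "cx", "cy" (the principal point, pixels), "dist_coeffs" ([k1, k2, p1, p2, k3] as OpenCV has them; the pictures are not rectified), "world_from_camera" (4x4, takes a point from camera to world coordinates). Camera axes: x right, y down, z forward; pixel columns grow to the right and rows downward; lengths in m; the calibration is good to about 2 mm. A picture is of the moment at which its call begins: read the wrist's pose just before it. calibration takes no time and is no camera call; for the wrist camera it gives the pose at the moment of the call.
- finish_job(): hands the job in; it is judged then, once.
The state is a dict: "clock": time; "q": joint angles; "qd": joint speeds; "joint_torque": joint torques, N m; "tool_pos": TCP position; "eef_rot": TCP orientation; "contact_force": force on the tool from outside, world axes, zero at the start; "moment": the same for the moment, N m; "opening": opening from 0.0 (shut) to 1.0 (fully open); "finger_force": force on a finger pad.
Only numpy, scipy, OpenCV 4.12 (cv2) and the standard library are available. Lean on these libraries where they do the work, as an engineer would, in place of code of your own. Each camera call takes 0.05 s, during which the arm holds its last target. There are 200 camera calls.

### The job

Using only the crank's knob, turn the scanning turntable anticlockwise (seen from above) until the disc with the book runs at 8 turns a minute, and keep the disc between 7 and 9 turns a minute for 6 seconds without a break while the scan is taken, never above 12. Then bring the disc to rest with its white tab at the scan head's pointer (within 10 mm), and let go of the knob. The crank drives the disc through a slipping clutch; do not touch the disc or the book, and leave the reel, the weight and the jar alone.

Things in the scene. Friction and masses are not known exactly. Their poses are not given: they have to be found in the camera images.
- base: Grey base of the scanning turntable, 230 mm across, fixed to the bench; origin at bench height on the vertical axis about which disc and crank both turn. Its x axis points to the black scan head (box 44 x 70 mm, 94 mm high, near face 174 mm from the axis), whose white pointer (tip 132 mm from the axis, 76 mm high) points in at the disc.
- turntable (a joint): Angle of disc (with flywheel) against base, rad, growing anticlockwise seen from above, counting on over whole turns; 0 or any multiple of 2 pi: the tab is exactly at the pointer. Starts anywhere in -2.9 to 2.9, no stops. Nominal inertia 0.026 kg m2. A caged felt shoe resting on the flywheel brakes it with some 0.014 N m, which may be as little as a third or over double that.
- crank (a joint): Angle of the crank against the DISC, rad, anticlockwise; 0: arm under the tab; no stops. Its speed is the clutch's slip: an oil clutch drives the disc with 0.046 N m per rad/s of slip, either way. So the disc lags some 0.55 s, runs slower than the crank by 0.15 to 0.85 rad/s (depending on the brake), and is braked when the crank is held still. Let go, the crank stays beside the resting disc.
- platter: Aluminium disc, 180 mm across, upper face 80 mm above the bench, with a small dark bound book (100 x 76 x 30 mm, top 114 mm above the bench) strapped down at its centre, and the steel flywheel below it (214 mm across, top 34 mm above the bench); nominally 4.8 kg together. Not to be touched. Origin on the axis at bench height, x axis towards the white tab.
- tab (a point): White tab (24 x 10 x 6 mm) on the disc's edge before the book's spine: this point is 95 mm from the axis, 80 mm above the bench, and turns with the disc.
- scan_mark (a point): Point fixed to the base, 95 mm from the axis and 80 mm high, straight in front of the scan head's pointer: where the tab must stand at the end.
- knob_grip (a point): Middle of the crank's upright black round knob: 26 mm diameter, from 115 to 171 mm above the bench, this point 145 mm high and 120 mm from the axis. The knob spins freely on its pin, at the end of a flat dark arm that comes out between flywheel and disc. It starts anywhere on its circle.
- reel: Upright reel of grey linen thread, 60 mm across, 75 mm high, loose bystander; origin at its underside.
- weight: Dark rounded-edge lead weight, 110 x 55 x 32 mm, loose bystander; origin at its underside.
- jar: Small closed white jar, 56 mm across, 70 mm high, loose bystander; origin at its underside.

How it is judged:
By the outcome, as a careful person would: the job done as asked, in the order asked, and still so for the second after the job is handed in, with the robot touching nothing.
It also fails if it takes over 72 s, if anything falls off the work surface, if the arm or the gripper's body presses on something with over 40 N, if the wrist force passes 120 N, or if a joint passes its speed limit or range.

## Working session

There is one attempt and no reset: what is moved stays moved. The work goes in short steps, Python scripts to look and compute and a tool call to move; the robot and the scene stay as the last step left them, time stands still between calls to the robot, and variables do not carry over. Pictures are saved under pics/ and viewed, at most 10 in all, crops included, and the job is handed in when it is done.

Besides the shell and the picture viewer there is one more tool, called after "Request:" in YAML: its name, and indented under it one key for each argument. send_rows: Moves the arm, as the interface text tells. Scaled input: -1 to 1 covers 30 cm each way for a shift and 2 pi rad each way for a turn. Its arguments: {"type":"object","properties":{"rows":{"type":"string"},"jaw":{"type":"number"},"force":{"type":"number"}},"required":["rows"]}

```bash
mkdir -p pics; ls; cat > h.py <<'E'
import numpy as np, cv2
from plant import sensors, eyes, finish_job
def K(c):
    f=192/np.tan(np.radians(c['fov_y'])/2); return np.array([[f,0,c['cx']],[0,f,c['cy']],[0,0,1]])
def project(c,P):
    T=np.linalg.inv(np.array(c['world_from_camera'])); P=np.atleast_2d(P)@T[:3,:3].T+T[:3,3]
    return cv2.projectPoints(P,np.zeros(3),np.zeros(3),K(c),np.array(c['dist_coeffs'],float))[0][:,0]
def rays(c,uv):
    n=cv2.undistortPoints(np.array(uv,float).reshape(-1,1,2),K(c),np.array(c['dist_coeffs'],float))[:,0]
    T=np.array(c['world_from_camera']); return T[:3,3],np.c_[n,np.ones(len(n))]@T[:3,:3].T
def at_z(c,uv,z):
    o,d=rays(c,uv); return o+d*((z-o[2])/d[:,2])[:,None]
def cloud(c,dep):
    v,u=np.mgrid[:384,:512]; o,d=rays(c,np.c_[u.ravel(),v.ravel()].astype(float))
    return (o+d*dep.reshape(-1,1)).reshape(384,512,3)
E
python3 - <<'E'
from h import *
s=sensors.get_state(); print({k:np.round(v,3).tolist() for k,v in s.items()})
ims=[]
for n in ['side','top']:
    im,d=eyes.snapshot(n); c=eyes.calibration(n); np.savez('pics/'+n,im=im,d=d)
    print(n,{k:np.round(v,3).tolist() for k,v in c.items()})
    cv2.imwrite(f'pics/{n}0.png',im[:,:,::-1])
E
```

```text
pics
{'clock': 0.0, 'q': [-1.187, 0.69, -0.194, 1.566, 0.157, 0.903, -0.215], 'qd': [0.0, 0.002, -0.002, 0.002, 0.0, 0.0, -0.001], 'joint_torque': [-0.0, -52.756, -1.267, -15.342, -0.053, 0.006, 0.0], 'tool_pos': [0.214, 0.587, 0.238], 'eef_rot': [0.174, 0.985, -0.001, -0.0], 'contact_force': [0.307, 0.361, -0.096], 'moment': [-0.034, 0.022, -0.023], 'finger_force': 0.0, 'opening': 1.0}
side {'fov_y': 51.561, 'cx': 253.458, 'cy': 186.757, 'dist_coeffs': [0.03, 0.0, 0.0, 0.0, 0.0], 'world_from_camera': [[0.999, -0.013, 0.03, 0.625], [-0.031, -0.689, 0.724, -0.574], [0.012, -0.724, -0.689, 0.711], [0.0, 0.0, 0.0, 1.0]]}
top {'fov_y': 47.868, 'cx': 252.086, 'cy': 198.351, 'dist_coeffs': [-0.126, 0.0, 0.0, 0.0, 0.0], 'world_from_camera': [[0.12, -0.971, 0.206, 0.416], [-0.993, -0.117, 0.025, 0.041], [-0.0, -0.208, -0.978, 1.263], [0.0, 0.0, 0.0, 1.0]]}
```

View pics/side0.png

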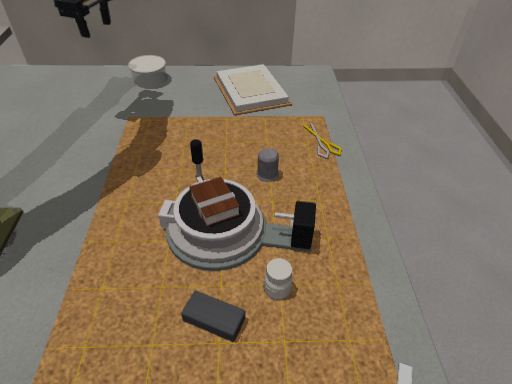

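View pics/top0.png

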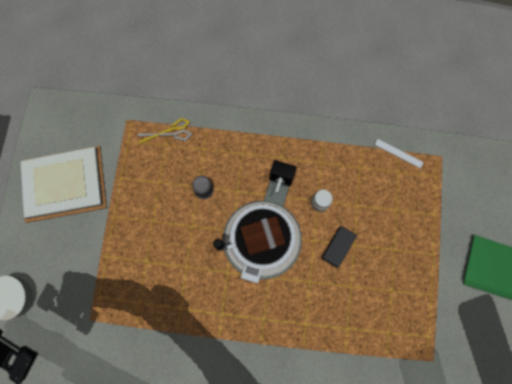

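The side view shows the knob at (197,152), the disc centred near (215,210), the tab at about (167,215) and the scan head at (304,225). The top view shows the axis near (262,238), the tab at (251,273), the scan head at (283,173) and the knob at (220,244).

```bash
python3 - <<'E'
from h import *
from scipy.optimize import least_squares
def circ(P,r0):
    f=lambda p:np.hypot(P[:,0]-p[0],P[:,1]-p[1])-p[2]
    return least_squares(f,[*P.mean(0)[:2],r0],loss='soft_l1',f_scale=.002).x
for n in ['side','top']:
    z=np.load(f'pics/{n}.npz'); c=eyes.calibration(n); P=cloud(c,z['d']); im=z['im'].astype(int)
    g=at_z(c,[[215,210]] if n=='side' else [[262,238]],.08)[0]; print(n,'guess',g)
    R=np.hypot(P[...,0]-g[0],P[...,1]-g[1]); Z=P[...,2]; ok=z['d']>0
    br=im.min(-1)
    for lo,hi,ra,rb in [(.07,.09,.06,.115),(.025,.042,.09,.12)]:
        m=ok&(Z>lo)&(Z<hi)&(R>ra)&(R<rb); q=P[m]; print('band',lo,m.sum(),np.median(Z[m]) if m.any() else 0)
    m=ok&(Z>.12)&(Z<.19)&(R>.08)&(R<.15)
    print('knob pts',m.sum(), P[m].mean(0) if m.any() else 0, P[m].max(0) if m.any() else 0)
    m=ok&(Z>.085)&(Z<.11)&(R>.15)&(R<.24); print('head',m.sum(),P[m].mean(0), P[m].min(0),P[m].max(0))
    m=(br>140)&ok&(Z>.07)&(R<.13)&(Z<.095); print('bright',m.sum(),P[m].mean(0),circ(P[m],.085))
    # outer edge of the disc: dilate mask
    m=ok&(Z>.072)&(Z<.088)&(R<.13); a=np.arctan2(P[...,1]-g[1],P[...,0]-g[0]); 
    b=(a[m]*18/np.pi).astype(int); q=P[m]; r=R[m]
    E=np.array([q[b==k][np.argmax(r[b==k])] for k in np.unique(b)]); print('edge circle',circ(E,.09),len(E))
    y0,x0=(130,140) if n=='side' else (150,190)
    cv2.imwrite(f'pics/{n}c.png',cv2.resize(z['im'][y0:y0+140,x0:x0+185,::-1],None,fx=4,fy=4,interpolation=cv2.INTER_CUBIC))
E
```

```text
side guess [0.5676562  0.01721766 0.08      ]
band 0.07 1806 0.08088314371465505
band 0.025 764 0.03374113686621377
knob pts 251 [0.52476213 0.13520475 0.15111956] [0.53666886 0.15334525 0.17257108]
head 543 [ 0.75723481 -0.01087308  0.09342094] [ 0.73119558 -0.04488469  0.08530932] [0.78401714 0.0287756  0.09739146]
bright 776 [0.56659763 0.00634159 0.08017261] [0.56568533 0.03080943 0.08438216]
edge circle [0.566044   0.02980127 0.08955068] 35
top guess [0.55803074 0.03065093 0.08      ]
band 0.07 1778 0.08120858950498011
band 0.025 794 0.033875457982587065
knob pts 98 [0.51897024 0.14007598 0.16605948] [0.5317662  0.15400856 0.17810527]
head 381 [ 0.75407925 -0.0065341   0.0934152 ] [ 0.72757928 -0.04281004  0.08607098] [0.78050682 0.03013476 0.10018194]
bright 707 [0.55740359 0.02939831 0.08006289] [0.56313215 0.03008491 0.084479  ]
edge circle [0.56269503 0.02994291 0.08914676] 35
```

View pics/topc.png

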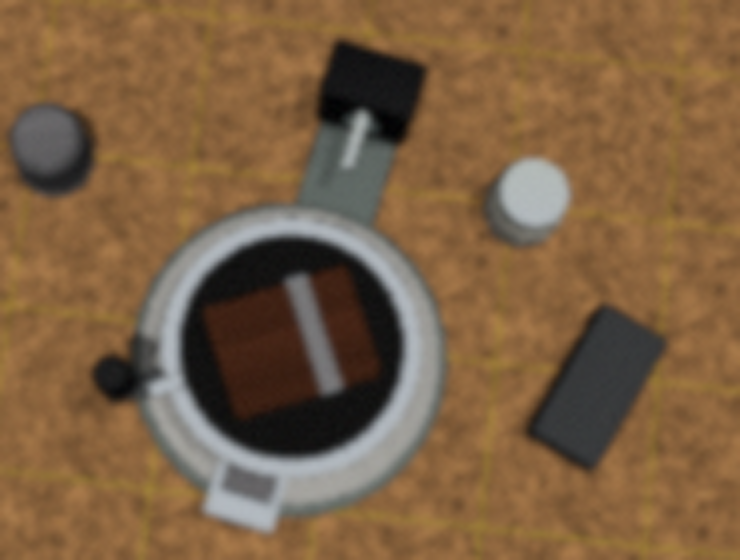

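View pics/sidec.png

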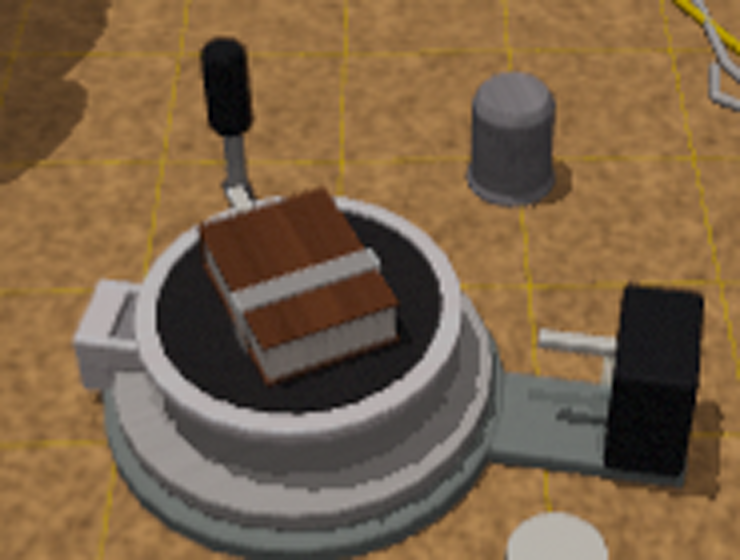

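The top crop shows the small white tab at (163,385), right beside the knob at (115,377). The grey box at (243,495) is the felt-shoe cage. The scan head is at (373,75) and its pointer tip is near (348,165). The side crop shows the knob from (225,45) to (230,130), the tab at (238,195) and the pointer tip at (542,335).

```bash
python3 - <<'E'
from h import *
S,T=eyes.calibration('side'),eyes.calibration('top')
def tri(us,ut):
    o1,d1=rays(S,[us]);o2,d2=rays(T,[ut]);d1=d1[0]/np.linalg.norm(d1);d2=d2[0]/np.linalg.norm(d2)
    t=np.linalg.lstsq(np.c_[d1,-d2],o2-o1,rcond=None)[0];p,q=o1+t[0]*d1,o2+t[1]*d2
    return np.round((p+q)/2,4),np.round(np.linalg.norm(p-q),4)
f=lambda p:(140+(p[0]+.5)/4-.5,130+(p[1]+.5)/4-.5); g=lambda p:(190+(p[0]+.5)/4-.5,150+(p[1]+.5)/4-.5)
ax=np.array([.5643,.0299])
for n,a,b in [('knobtop',(224,47),(114,376)),('tab',(238,195),(163,385)),('ptr tip',(542,335),(347,167))]:
    p,e=tri(f(a),g(b)); r=p[:2]-ax; print(n,p,e,'r',np.hypot(*r),'ang',np.degrees(np.arctan2(r[1],r[0])))
print('tab top-only z.083',at_z(T,[g((163,385))],.083)-[*ax,0])
for n in ['side','top']:
    z=np.load(f'pics/{n}.npz'); c=eyes.calibration(n); P=cloud(c,z['d']); m=(np.abs(P[...,2]-.094)<.003)&(np.hypot(P[...,0]-.755,P[...,1]+.009)<.06)
    q=P[m][:,:2].astype(np.float32); r=cv2.minAreaRect(q*1000); print(n,'headtop',r,q.mean(0))
    m=(P[...,2]>.11)&(P[...,2]<.18)&(np.hypot(P[...,0]-.52,P[...,1]-.14)<.03); q=P[m]
    s=least=None
    from scipy.optimize import least_squares
    s=least_squares(lambda p:np.hypot(q[q[:,2]<.168][:,0]-p[0],q[q[:,2]<.168][:,1]-p[1])-.013,[.52,.14],loss='soft_l1',f_scale=.001); print('knob fit',s.x,s.cost,'top z',np.percentile(q[:,2],95))
s=sensors.get_state();print(s['tool_pos'],s['eef_rot'],s['clock'])
E
```

```text
knobtop [0.5222 0.1406 0.1714] 0.0055 r 0.11843521435789274 ang 110.82216660235498
tab [0.5265 0.114  0.0848] 0.0016 r 0.09220439252009638 ang 114.20224526941446
ptr tip [0.6956 0.0059 0.0781] 0.0037 r 0.1334754284503331 ang -10.358598440745897
tab top-only z.083 [[-0.03844779  0.08399498  0.083     ]]
side headtop ((757.7550659179688, -7.720741271972656), (71.51383209228516, 43.177974700927734), 78.97673034667969) [ 0.75768816 -0.00876205]
knob fit [0.52376889 0.14362411] 8.52517993007636e-05 top z 0.17125227895046913
top headtop ((755.2448120117188, -6.860607147216797), (69.41162109375, 43.990047454833984), 78.93134307861328) [ 0.7545852  -0.00744419]
knob fit [0.52119066 0.14133377] 7.81599245116289e-06 top z 0.17489759079873815
[0.21405135 0.58661344 0.23801494] [ 1.73978015e-01  9.84749205e-01 -8.03428707e-04 -8.51141439e-05] 0.1
```

Request:
send_rows:
  rows: "-0.737 -0.521 0 0.1945;-0.737 -0.521 0 0.1945;-0.737 -0.521 0 0.1945;-0.737 -0.521 0 0.1945;-0.737 -0.521 0 0.1945;-0.737 -0.521 0 0.1945;-0.737 -0.521 0 0.1945;-0.737 -0.521 0 0.1945;-0.737 -0.521 0 0.1945;-0.737 -0.521 0 0.1945"
  jaw: -0.3
  force: 8

```text
clock: 0.93
tool_pos: [0.3686, 0.3638, 0.2385]
eef_rot: [0.71, 0.704, -0.0, 0.0]
contact_force: [-0.8, 0.7, -0.0]
opening: 0.649
finger_force: 0.0
```

Request:
send_rows:
  rows: "-0.741 0.511 0.1 0;-0.741 0.511 0.1 0;-0.741 0.511 0.1 0;-0.741 0.511 0.1 0;-0.741 0.511 0.1 0;-0.741 0.511 0.1 0;-0.741 0.511 0.1 0;-0.741 0.511 0.1 0;-0.741 0.511 0.2 0;-0.741 0.511 0.3 0"

```text
clock: 1.77
tool_pos: [0.5226, 0.1429, 0.1491]
eef_rot: [0.708, 0.707, 0.002, 0.001]
contact_force: [-0.5, 0.9, -0.4]
opening: 0.651
finger_force: 0.0
```

```bash
python3 - <<'E'
from h import *
s=sensors.get_state(); print({k:np.round(v,4).tolist() for k,v in s.items() if k in('q','tool_pos','eef_rot','contact_force','clock')})
o=[]
for n in ['side','top']:
    im,d=eyes.snapshot(n); np.savez('pics/g_'+n,im=im,d=d); y,x=(60,90) if n=='side' else (150,160); o.append(cv2.resize(im[y:y+200,x:x+200,::-1],(400,400)))
cv2.imwrite('pics/g.png',np.hstack(o))
E
```

```text
{'clock': 1.7667, 'q': [-0.3871, 0.7115, 0.059, 1.9137, -0.0799, 0.5143, -0.2744], 'tool_pos': [0.5226, 0.1429, 0.1491], 'eef_rot': [0.7076, 0.7066, 0.0021, 0.0006], 'contact_force': [-0.5344, 0.8794, -0.3574]}
```

View pics/g.png

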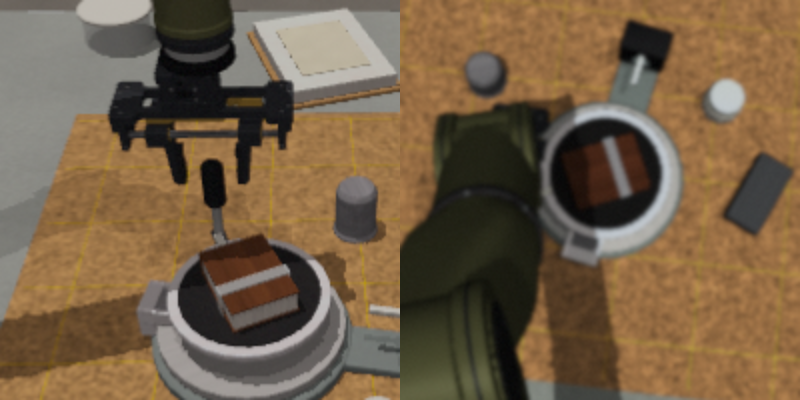

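The left half (side view) shows the fingers straddling the knob, with tips at (180,180) and (243,180) and the knob at (212,185). In the right half (top view) the book and strap are visible beside the arm.

Request:
send_rows:
  rows: "0 0 0.04 0;0 0 0.067 0;0 0 0.067 0;0 0 0.067 0"

```text
clock: 2.2
tool_pos: [0.5214, 0.1426, 0.1292]
eef_rot: [0.707, 0.707, 0.0, -0.0]
contact_force: [0.2, 0.1, -0.8]
opening: 0.649
finger_force: 0.0
```

Request:
send_rows:
  rows: "0 0 0 0;0 0 0 0;0 0 0 0;0 0 0 0;0 0 0 0"
  jaw: 1
  force: 8

```text
clock: 2.62
tool_pos: [0.5216, 0.1422, 0.1289]
eef_rot: [0.707, 0.707, 0.0, 0.0]
contact_force: [-0.6, 0.3, 0.1]
opening: 0.292
finger_force: 0.1
```

```bash
cat > plan.py <<'E'
import numpy as np, json, os, sys
# usage: plan.py w1 w2 ... each "speed*rows" or "a>b*rows" (ramp); 10 rows per call; 'h' prefix: first row extra 0.05 s
C=np.array([.5643,.0299]); R=.1202
st=json.load(open('st.json')) if os.path.exists('st.json') else {'p':[.5216,.1423],'phi':float(np.arctan2(.1124,-.0427))}
p=np.array(st['p']); phi=st['phi']; ws=[]
save=sys.argv[1]=='save'
for a in sys.argv[2:]:
    s,n=a.split('*'); n=int(n); v=[float(x) for x in s.split('>')]
    ws+=list(np.linspace(v[0],v[-1],n+1)[1:]) if len(v)>1 else [v[0]]*n
for k in range(0,len(ws),10):
    rows=[]
    for w in ws[k:k+10]:
        phi+=w/12; t=C+R*np.array([np.cos(phi),np.sin(phi)]); d=np.round((t-p)/.3,3); rows.append(f'{d[1]:g} {d[0]:g} 0 0')
    p=p+d*.3; print(';'.join(rows))
print('phi end deg',np.degrees(phi),'p',p)
if save: json.dump({'p':p.tolist(),'phi':phi},open('st.json','w'))
E
python3 plan.py save '0>1.1*10' '1.1*20'
```

```text
-0.001 -0.003 0 0;-0.004 -0.01 0 0;-0.009 -0.02 0 0;-0.015 -0.034 0 0;-0.023 -0.05 0 0;-0.034 -0.069 0 0;-0.049 -0.09 0 0;-0.066 -0.114 0 0;-0.089 -0.138 0 0;-0.115 -0.163 0 0
-0.03 -0.023 0 0;-0.06 -0.042 0 0;-0.093 -0.059 0 0;-0.127 -0.073 0 0;-0.162 -0.083 0 0;-0.198 -0.091 0 0;-0.235 -0.095 0 0;-0.272 -0.095 0 0;-0.308 -0.092 0 0;-0.344 -0.086 0 0
-0.036 0.009 0 0;-0.07 0.022 0 0;-0.104 0.037 0 0;-0.135 0.056 0 0;-0.165 0.078 0 0;-0.193 0.102 0 0;-0.218 0.128 0 0;-0.241 0.157 0 0;-0.261 0.188 0 0;-0.278 0.22 0 0
phi end deg 244.73033028726763 p [ 0.5129 -0.0788]
```

Request:
send_rows:
  rows: "-0.001 -0.003 0 0;-0.004 -0.01 0 0;-0.009 -0.02 0 0;-0.015 -0.034 0 0;-0.023 -0.05 0 0;-0.034 -0.069 0 0;-0.049 -0.09 0 0;-0.066 -0.114 0 0;-0.089 -0.138 0 0;-0.115 -0.163 0 0"

```text
clock: 3.45
tool_pos: [0.4724, 0.1068, 0.1288]
eef_rot: [0.708, 0.707, 0.001, 0.001]
contact_force: [3.3, -3.3, 3.1]
opening: 0.291
finger_force: 8.0
```

Request:
send_rows:
  rows: "-0.03 -0.023 0 0;-0.06 -0.042 0 0;-0.093 -0.059 0 0;-0.127 -0.073 0 0;-0.162 -0.083 0 0;-0.198 -0.091 0 0;-0.235 -0.095 0 0;-0.272 -0.095 0 0;-0.308 -0.092 0 0;-0.344 -0.086 0 0"

```text
clock: 4.28
tool_pos: [0.4477, 0.0046, 0.1288]
eef_rot: [0.707, 0.707, 0.002, 0.0]
contact_force: [4.9, 0.9, 2.3]
opening: 0.29
finger_force: 8.0
```

Request:
send_rows:
  rows: "-0.036 0.009 0 0;-0.07 0.022 0 0;-0.104 0.037 0 0;-0.135 0.056 0 0;-0.165 0.078 0 0;-0.193 0.102 0 0;-0.218 0.128 0 0;-0.241 0.157 0 0;-0.261 0.188 0 0;-0.278 0.22 0 0"

```text
clock: 5.12
tool_pos: [0.5124, -0.0778, 0.1287]
eef_rot: [0.707, 0.707, 0.001, -0.001]
contact_force: [1.3, 5.3, 6.1]
opening: 0.293
finger_force: 8.0
```

```bash
cat > est.py <<'E'
from h import *
C=np.array([.5643,.0299]); OFF={'side':np.array([.0015,0]),'top':np.array([-.0015,0])}
A=np.radians(np.arange(0,360,.5)); RR=np.linspace(.012,.062,26)
def polar(n,im,d):
    c=eyes.calibration(n); P=np.stack([C[0]+OFF[n][0]+RR[None]*np.cos(A)[:,None],C[1]+RR[None]*np.sin(A)[:,None],np.full((len(A),len(RR)),.114)],-1)
    uv=project(c,P.reshape(-1,3)).reshape(len(A),len(RR),2).astype(np.float32)
    I=cv2.remap(im,uv[...,0],uv[...,1],cv2.INTER_LINEAR).astype(float)
    Z=cloud(c,d)[...,2].astype(np.float32); Z[d<=0]=9
    M=cv2.remap(Z,uv[...,0],uv[...,1],cv2.INTER_NEAREST)<.135
    return I-0,M
def angle(n,im,d):
    z=np.load(f'pics/{n}.npz'); I0,M0=polar(n,z['im'],z['d']); I,M=polar(n,im,d)
    sc=[]
    for k in range(len(A)):
        m=np.roll(M0,k,0)&M; a=np.roll(I0,k,0)[m]; b=I[m]
        sc.append(np.corrcoef(a.ravel(),b.ravel())[0,1] if m.sum()>500 else -1)
    sc=np.array(sc); k=int(sc.argmax()); y=sc[[k-1,k,(k+1)%len(A)]]; dk=.5*(y[0]-y[2])/(y[0]-2*y[1]+y[2]+1e-9)
    return (125.3+(k+dk)*.5)%360, sc[k], M.mean()
def shot(names=('side','top'),tag=None):
    for n in names:
        t=sensors.get_state()['clock']; im,d=eyes.snapshot(n); tag_=f'pics/t{t:.2f}_{n}'; np.savez(tag_,im=im,d=d)
        print(f'{t:.3f}',n,'disc deg %.1f corr %.2f vis %.2f'%angle(n,im,d))
if __name__=='__main__':
    import sys; shot(sys.argv[1:] or ('side','top'))
    s=sensors.get_state(); print(np.round(s['tool_pos'],4),np.round(s['contact_force'],1),np.round(s['q'],2))
E
python3 est.py side top
```

```text
5.117 side disc deg 120.6 corr 0.72 vis 0.23
5.167 top disc deg 187.7 corr 0.99 vis 0.99
[ 0.5138 -0.0784  0.1287] [2.6 4.7 6.6] [ 0.08  0.73 -0.03  1.99  0.04  0.43  0.03]
```

```bash
python3 plan.py save '1.1*20'
```

```text
-0.014 0.034 0 0;-0.025 0.069 0 0;-0.033 0.105 0 0;-0.037 0.142 0 0;-0.038 0.178 0 0;-0.036 0.215 0 0;-0.03 0.251 0 0;-0.021 0.287 0 0;-0.009 0.321 0 0;0.006 0.355 0 0
0.018 0.032 0 0;0.04 0.062 0 0;0.063 0.09 0 0;0.09 0.115 0 0;0.118 0.138 0 0;0.149 0.159 0 0;0.181 0.176 0 0;0.215 0.191 0 0;0.249 0.202 0 0;0.285 0.211 0 0
phi end deg 349.77259272791866 p [0.6827 0.0085]
```

Request:
send_rows:
  rows: "-0.014 0.034 0 0;-0.025 0.069 0 0;-0.033 0.105 0 0;-0.037 0.142 0 0;-0.038 0.178 0 0;-0.036 0.215 0 0;-0.03 0.251 0 0;-0.021 0.287 0 0;-0.009 0.321 0 0;0.006 0.355 0 0"

```text
clock: 6.05
tool_pos: [0.6176, -0.0778, 0.1287]
eef_rot: [0.708, 0.707, -0.001, -0.001]
contact_force: [-0.1, 0.4, 6.8]
opening: 0.29
finger_force: 8.0
```

```bash
python3 est.py top
```

```text
6.050 top disc deg 214.8 corr 0.99 vis 1.00
[ 0.6204 -0.0762  0.1288] [ 3.4 -1.4  3.6] [ 0.06  0.83 -0.02  1.66  0.03  0.65  0.02]
```

Request:
send_rows:
  rows: "0.018 0.032 0 0;0.04 0.062 0 0;0.063 0.09 0 0;0.09 0.115 0 0;0.118 0.138 0 0;0.149 0.159 0 0;0.181 0.176 0 0;0.215 0.191 0 0;0.249 0.202 0 0;0.285 0.211 0 0"

```text
clock: 6.93
tool_pos: [0.6831, 0.0084, 0.1288]
eef_rot: [0.708, 0.707, 0.0, 0.001]
contact_force: [4.5, -1.6, 5.1]
opening: 0.288
finger_force: 8.0
```

```bash
python3 est.py top; cat > sim.py <<'E'
# disc model against crank history: fit brake slip s
import numpy as np
def run(segs,s,w0=0,th0=0,dt=.002,tau=.565):
    # segs: list of (w,dur) ; returns time, disc angle rad, speed, crank
    t=0;w=w0;th=th0;o=[]
    for wc,d in segs:
        for _ in range(int(round(d/dt))):
            a=(wc-w)/tau
            if w>1e-6: a-=s/tau
            else: a=np.sign(a)*max(0,abs(a)-s/tau)
            wn=w+a*dt
            if w>0 and wn<0: wn=0
            w=wn; th+=w*dt; t+=dt; o.append((t,np.degrees(th),w))
    return np.array(o)
E
python3 - <<'E'
from sim import *
ramp=[(.11*(i+1),1/12) for i in range(10)]
segs=ramp+[(1.1,20/12),(0,.1),(1.1,10/12),(0,.05),(1.1,10/12)]
for s in (.15,.2,.25,.3,.35,.4,.5,.6):
    o=run(segs,s); f=lambda t:np.interp(t-2.617,o[:,0],o[:,1])
    print(s,[round(125.3+f(t),1) for t in (5.167,6.05,6.933)],o[-1,2])
E
```

```text
6.933 top disc deg 243.5 corr 0.96 vis 0.26
[0.6838 0.0129 0.1289] [4.7 0.9 2.5] [-0.08  0.89 -0.01  1.47  0.    0.78 -0.09]
0.15 [np.float64(210.5), np.float64(253.1), np.float64(297.5)] 0.9192044775636876
0.2 [np.float64(205.0), np.float64(245.1), np.float64(287.0)] 0.8692316455664038
0.25 [np.float64(199.7), np.float64(237.2), np.float64(276.6)] 0.819261431462982
0.3 [np.float64(194.4), np.float64(229.5), np.float64(266.4)] 0.7692929626221351
0.35 [np.float64(189.3), np.float64(221.9), np.float64(256.2)] 0.7193265193314394
0.4 [np.float64(184.3), np.float64(214.3), np.float64(246.1)] 0.6693631143659715
0.5 [np.float64(174.6), np.float64(199.6), np.float64(226.4)] 0.5694433569900038
0.6 [np.float64(165.3), np.float64(185.3), np.float64(207.0)] 0.46953512230806793
```

```bash
python3 plan.py save '1.5*4' '1.29*26'
```

```text
0.05 0.005 0 0;0.1 0.005 0 0;0.15 -0.002 0 0;0.198 -0.015 0 0;0.238 -0.03 0 0;0.276 -0.05 0 0;0.312 -0.074 0 0;0.345 -0.102 0 0;0.375 -0.133 0 0;0.401 -0.167 0 0
0.023 -0.037 0 0;0.041 -0.076 0 0;0.055 -0.116 0 0;0.065 -0.158 0 0;0.07 -0.201 0 0;0.071 -0.244 0 0;0.067 -0.287 0 0;0.058 -0.329 0 0;0.045 -0.37 0 0;0.027 -0.409 0 0
-0.021 -0.038 0 0;-0.047 -0.072 0 0;-0.076 -0.104 0 0;-0.108 -0.133 0 0;-0.143 -0.158 0 0;-0.181 -0.179 0 0;-0.22 -0.195 0 0;-0.261 -0.208 0 0;-0.304 -0.216 0 0;-0.347 -0.219 0 0
phi end deg 538.5621862235248 p [0.4442 0.0328]
```

Request:
send_rows:
  rows: "0.05 0.005 0 0;0.1 0.005 0 0;0.15 -0.002 0 0;0.198 -0.015 0 0;0.238 -0.03 0 0;0.276 -0.05 0 0;0.312 -0.074 0 0;0.345 -0.102 0 0;0.375 -0.133 0 0;0.401 -0.167 0 0"

```text
clock: 7.82
tool_pos: [0.6304, 0.1311, 0.1287]
eef_rot: [0.707, 0.707, -0.0, -0.001]
contact_force: [1.6, 2.3, 6.9]
opening: 0.288
finger_force: 8.0
```

```bash
python3 est.py top
```

```text
7.817 top disc deg 284.7 corr 0.97 vis 0.87
[0.6271 0.1331 0.1285] [-2.7  2.3 11.2] [-0.29  0.85  0.01  1.61 -0.02  0.7  -0.26]
```

Request:
send_rows:
  rows: "0.023 -0.037 0 0;0.041 -0.076 0 0;0.055 -0.116 0 0;0.065 -0.158 0 0;0.07 -0.201 0 0;0.071 -0.244 0 0;0.067 -0.287 0 0;0.058 -0.329 0 0;0.045 -0.37 0 0;0.027 -0.409 0 0"

```text
clock: 8.7
tool_pos: [0.5068, 0.1355, 0.1286]
eef_rot: [0.707, 0.707, -0.002, -0.0]
contact_force: [2.9, -4.1, 6.6]
opening: 0.292
finger_force: 8.0
```

Request:
send_rows:
  rows: "-0.021 -0.038 0 0;-0.047 -0.072 0 0;-0.076 -0.104 0 0;-0.108 -0.133 0 0;-0.143 -0.158 0 0;-0.181 -0.179 0 0;-0.22 -0.195 0 0;-0.261 -0.208 0 0;-0.304 -0.216 0 0;-0.347 -0.219 0 0"

```text
clock: 9.53
tool_pos: [0.4449, 0.0327, 0.1287]
eef_rot: [0.707, 0.707, 0.001, 0.001]
contact_force: [7.4, -0.2, 0.5]
opening: 0.292
finger_force: 8.0
```

```bash
python3 est.py top; cat > fit.py <<'E'
from sim import *
from scipy.optimize import least_squares
import json
def parse(L):
    out=[]
    for x in L.split():
        w,n=x.split('*'); 
        if n.endswith('s'): out.append((float(w),float(n[:-1])));continue
        n=int(n)
        if '>' in w: a,b=map(float,w.split('>')); out+=[(v,1/12) for v in np.linspace(a,b,n+1)[1:]]
        else: out.append((float(w),n/12))
    return out
E
cat > hist.txt <<'E'
0>1.1*10 1.1*20 0*.1s 1.1*10 0*.05s 1.1*10 0*.05s 1.5*4 1.29*6 0*.05s 1.29*20
E
echo done
```

```text
9.533 top disc deg 1.4 corr 0.94 vis 0.72
[0.4449 0.0296 0.1287] [ 7.1 -2.3 -1. ] [-0.17  0.67 -0.01  2.2   0.03  0.27 -0.2 ]
done
```

```bash
cat >> fit.py <<'E'
def fit(tm,an):
    segs=parse(open('hist.txt').read()); tm=np.array(tm); an=np.array(an)
    def res(p):
        o=run(segs,p[0],tau=p[1],dt=1/600); return 125.3+np.interp(tm-2.617-p[2],o[:,0],o[:,1],left=0)-an
    r=least_squares(res,[.42,.56,.03],diff_step=.02); o=run(segs,r.x[0],tau=r.x[1],dt=1/600)
    print('s,tau,lag',r.x,'res',np.round(r.fun,1),'w end',o[-1,2],'angle end',125.3+o[-1,1]); return r.x,o
E
python3 - <<'E'
from fit import *
fit([5.167,6.05,6.933,7.817,9.533],[187.7,214.8,243.5,284.7,361.4])
E
python3 plan.py save '1.5*1' '1.31*39'
```

```text
s,tau,lag [ 0.45144596  0.33816973 -0.02438852] res [ 0.   0.3  1.1 -1.  -0. ] w end 0.8372834762622291 angle end 361.3814729659966
-0.05 0.002 0 0;-0.093 0.008 0 0;-0.135 0.02 0 0;-0.176 0.036 0 0;-0.214 0.056 0 0;-0.251 0.08 0 0;-0.284 0.109 0 0;-0.314 0.14 0 0;-0.341 0.175 0 0;-0.363 0.212 0 0
-0.019 0.04 0 0;-0.033 0.081 0 0;-0.042 0.124 0 0;-0.047 0.168 0 0;-0.047 0.211 0 0;-0.042 0.255 0 0;-0.032 0.297 0 0;-0.018 0.339 0 0;0.001 0.378 0 0;0.023 0.416 0 0
0.027 0.034 0 0;0.057 0.066 0 0;0.091 0.094 0 0;0.127 0.118 0 0;0.166 0.138 0 0;0.207 0.154 0 0;0.249 0.165 0 0;0.293 0.171 0 0;0.336 0.173 0 0;0.38 0.17 0 0
0.043 -0.008 0 0;0.085 -0.02 0 0;0.125 -0.037 0 0;0.163 -0.058 0 0;0.199 -0.084 0 0;0.232 -0.113 0 0;0.261 -0.145 0 0;0.287 -0.18 0 0;0.309 -0.218 0 0;0.326 -0.258 0 0
phi end deg 789.6609399396085 p [0.6062 0.1426]
```

Request:
send_rows:
  rows: "-0.05 0.002 0 0;-0.093 0.008 0 0;-0.135 0.02 0 0;-0.176 0.036 0 0;-0.214 0.056 0 0;-0.251 0.08 0 0;-0.284 0.109 0 0;-0.314 0.14 0 0;-0.341 0.175 0 0;-0.363 0.212 0 0"

```text
clock: 10.42
tool_pos: [0.5062, -0.0744, 0.1286]
eef_rot: [0.707, 0.707, -0.0, -0.002]
contact_force: [1.6, 3.1, 6.4]
opening: 0.293
finger_force: 8.0
```

Request:
send_rows:
  rows: "-0.019 0.04 0 0;-0.033 0.081 0 0;-0.042 0.124 0 0;-0.047 0.168 0 0;-0.047 0.211 0 0;-0.042 0.255 0 0;-0.032 0.297 0 0;-0.018 0.339 0 0;0.001 0.378 0 0;0.023 0.416 0 0"

```text
clock: 11.25
tool_pos: [0.6311, -0.0699, 0.1287]
eef_rot: [0.708, 0.707, -0.002, -0.001]
contact_force: [1.1, -1.8, 7.4]
opening: 0.289
finger_force: 8.0
```

```bash
python3 est.py top
```

```text
11.250 top disc deg 84.3 corr 0.99 vis 1.00
[ 0.6343 -0.0675  0.1288] [ 5.7 -2.   2.1] [ 0.07  0.84 -0.06  1.62  0.07  0.68 -0.03]
```

Request:
send_rows:
  rows: "0.027 0.034 0 0;0.057 0.066 0 0;0.091 0.094 0 0;0.127 0.118 0 0;0.166 0.138 0 0;0.207 0.154 0 0;0.249 0.165 0 0;0.293 0.171 0 0;0.336 0.173 0 0;0.38 0.17 0 0"

```text
clock: 12.13
tool_pos: [0.684, 0.0464, 0.1288]
eef_rot: [0.707, 0.707, 0.001, 0.0]
contact_force: [4.6, 0.4, 3.9]
opening: 0.29
finger_force: 8.0
```

Request:
send_rows:
  rows: "0.043 -0.008 0 0;0.085 -0.02 0 0;0.125 -0.037 0 0;0.163 -0.058 0 0;0.199 -0.084 0 0;0.232 -0.113 0 0;0.261 -0.145 0 0;0.287 -0.18 0 0;0.309 -0.218 0 0;0.326 -0.258 0 0"

```text
clock: 12.97
tool_pos: [0.6034, 0.1441, 0.1286]
eef_rot: [0.707, 0.707, -0.001, -0.001]
contact_force: [-0.5, 1.3, 7.1]
opening: 0.292
finger_force: 8.0
```

```bash
python3 est.py top; echo '0*.05s 1.5*1 1.31*19 0*.05s 1.31*20'>>hist.txt
```

```text
12.967 top disc deg 167.7 corr 0.96 vis 0.96
[0.6    0.1452 0.1284] [-2.9  2.  11.6] [-0.3   0.82 -0.02  1.68  0.02  0.65 -0.33]
```

```bash
python3 plan.py save '1.7*1' '1.265*79'; echo '0*.05s 1.7*1 1.265*79'>>hist.txt
```

```text
0.016 -0.055 0 0;0.023 -0.097 0 0;0.025 -0.139 0 0;0.023 -0.181 0 0;0.016 -0.223 0 0;0.005 -0.263 0 0;-0.01 -0.303 0 0;-0.029 -0.34 0 0;-0.052 -0.376 0 0;-0.079 -0.408 0 0
-0.029 -0.03 0 0;-0.062 -0.057 0 0;-0.098 -0.08 0 0;-0.136 -0.099 0 0;-0.175 -0.113 0 0;-0.216 -0.124 0 0;-0.258 -0.13 0 0;-0.3 -0.132 0 0;-0.342 -0.13 0 0;-0.384 -0.123 0 0
-0.04 0.012 0 0;-0.08 0.027 0 0;-0.117 0.047 0 0;-0.152 0.07 0 0;-0.185 0.097 0 0;-0.214 0.127 0 0;-0.24 0.16 0 0;-0.263 0.196 0 0;-0.281 0.234 0 0;-0.296 0.274 0 0
-0.01 0.041 0 0;-0.016 0.083 0 0;-0.017 0.125 0 0;-0.014 0.167 0 0;-0.007 0.208 0 0;0.005 0.249 0 0;0.021 0.288 0 0;0.041 0.325 0 0;0.065 0.36 0 0;0.092 0.392 0 0
0.03 0.029 0 0;0.064 0.055 0 0;0.1 0.077 0 0;0.138 0.095 0 0;0.178 0.11 0 0;0.219 0.119 0 0;0.261 0.125 0 0;0.303 0.126 0 0;0.345 0.122 0 0;0.386 0.115 0 0
0.041 -0.013 0 0;0.08 -0.029 0 0;0.117 -0.049 0 0;0.151 -0.073 0 0;0.183 -0.101 0 0;0.212 -0.132 0 0;0.238 -0.166 0 0;0.259 -0.202 0 0;0.277 -0.24 0 0;0.291 -0.28 0 0
0.009 -0.041 0 0;0.014 -0.083 0 0;0.015 -0.125 0 0;0.011 -0.167 0 0;0.003 -0.209 0 0;-0.01 -0.249 0 0;-0.027 -0.288 0 0;-0.048 -0.325 0 0;-0.072 -0.359 0 0;-0.1 -0.391 0 0
-0.031 -0.028 0 0;-0.065 -0.053 0 0;-0.102 -0.075 0 0;-0.14 -0.092 0 0;-0.18 -0.105 0 0;-0.221 -0.114 0 0;-0.263 -0.119 0 0;-0.306 -0.119 0 0;-0.348 -0.115 0 0;-0.389 -0.106 0 0
phi end deg 1274.9323191739522 p [ 0.4481 -0.0011]
```

Request:
send_rows:
  rows: "0.016 -0.055 0 0;0.023 -0.097 0 0;0.025 -0.139 0 0;0.023 -0.181 0 0;0.016 -0.223 0 0;0.005 -0.263 0 0;-0.01 -0.303 0 0;-0.029 -0.34 0 0;-0.052 -0.376 0 0;-0.079 -0.408 0 0"

```text
clock: 13.85
tool_pos: [0.4811, 0.1165, 0.1285]
eef_rot: [0.708, 0.706, -0.002, 0.0]
contact_force: [4.6, -4.7, 3.9]
opening: 0.286
finger_force: 8.0
```

Request:
send_rows:
  rows: "-0.029 -0.03 0 0;-0.062 -0.057 0 0;-0.098 -0.08 0 0;-0.136 -0.099 0 0;-0.175 -0.113 0 0;-0.216 -0.124 0 0;-0.258 -0.13 0 0;-0.3 -0.132 0 0;-0.342 -0.13 0 0;-0.384 -0.123 0 0"

```text
clock: 14.68
tool_pos: [0.4478, 0.0038, 0.1286]
eef_rot: [0.707, 0.707, 0.001, 0.001]
contact_force: [8.7, 2.1, -1.1]
opening: 0.291
finger_force: 8.0
```

Request:
send_rows:
  rows: "-0.04 0.012 0 0;-0.08 0.027 0 0;-0.117 0.047 0 0;-0.152 0.07 0 0;-0.185 0.097 0 0;-0.214 0.127 0 0;-0.24 0.16 0 0;-0.263 0.196 0 0;-0.281 0.234 0 0;-0.296 0.274 0 0"

```text
clock: 15.52
tool_pos: [0.5269, -0.0836, 0.1284]
eef_rot: [0.707, 0.707, -0.001, -0.002]
contact_force: [1.3, 3.7, 6.3]
opening: 0.294
finger_force: 8.0
```

Request:
send_rows:
  rows: "-0.01 0.041 0 0;-0.016 0.083 0 0;-0.017 0.125 0 0;-0.014 0.167 0 0;-0.007 0.208 0 0;0.005 0.249 0 0;0.021 0.288 0 0;0.041 0.325 0 0;0.065 0.36 0 0;0.092 0.392 0 0"

```text
clock: 16.35
tool_pos: [0.6451, -0.059, 0.1286]
eef_rot: [0.708, 0.706, -0.002, -0.0]
contact_force: [2.2, -2.6, 5.9]
opening: 0.293
finger_force: 8.0
```

Request:
send_rows:
  rows: "0.03 0.029 0 0;0.064 0.055 0 0;0.1 0.077 0 0;0.138 0.095 0 0;0.178 0.11 0 0;0.219 0.119 0 0;0.261 0.125 0 0;0.303 0.126 0 0;0.345 0.122 0 0;0.386 0.115 0 0"

```text
clock: 17.18
tool_pos: [0.6815, 0.0593, 0.1286]
eef_rot: [0.707, 0.707, 0.001, 0.001]
contact_force: [6.0, 1.5, 2.9]
opening: 0.29
finger_force: 8.0
```

Request:
send_rows:
  rows: "0.041 -0.013 0 0;0.08 -0.029 0 0;0.117 -0.049 0 0;0.151 -0.073 0 0;0.183 -0.101 0 0;0.212 -0.132 0 0;0.238 -0.166 0 0;0.259 -0.202 0 0;0.277 -0.24 0 0;0.291 -0.28 0 0"

```text
clock: 18.02
tool_pos: [0.5942, 0.1468, 0.1285]
eef_rot: [0.707, 0.707, -0.001, -0.001]
contact_force: [0.5, 1.2, 6.2]
opening: 0.291
finger_force: 8.0
```

Request:
send_rows:
  rows: "0.009 -0.041 0 0;0.014 -0.083 0 0;0.015 -0.125 0 0;0.011 -0.167 0 0;0.003 -0.209 0 0;-0.01 -0.249 0 0;-0.027 -0.288 0 0;-0.048 -0.325 0 0;-0.072 -0.359 0 0;-0.1 -0.391 0 0"

```text
clock: 18.85
tool_pos: [0.4774, 0.1128, 0.1285]
eef_rot: [0.708, 0.706, -0.002, 0.0]
contact_force: [5.1, -5.4, 3.6]
opening: 0.287
finger_force: 8.0
```

Request:
send_rows:
  rows: "-0.031 -0.028 0 0;-0.065 -0.053 0 0;-0.102 -0.075 0 0;-0.14 -0.092 0 0;-0.18 -0.105 0 0;-0.221 -0.114 0 0;-0.263 -0.119 0 0;-0.306 -0.119 0 0;-0.348 -0.115 0 0;-0.389 -0.106 0 0"

```text
clock: 19.68
tool_pos: [0.4491, -0.0012, 0.1286]
eef_rot: [0.707, 0.707, 0.002, 0.001]
contact_force: [7.0, 2.2, -1.4]
opening: 0.289
finger_force: 8.0
```

```bash
python3 est.py top; python3 - <<'E'
from fit import *
fit([5.167,6.05,6.933,7.817,9.533,11.25,12.967],[187.7,214.8,243.5,284.7,361.4,444.3,527.7])
E
```

```text
19.683 top disc deg 124.1 corr 0.98 vis 0.80
[ 0.4499 -0.0039  0.1286] [ 8.8 -0.7 -1.8] [-0.05  0.67 -0.07  2.19  0.16  0.28 -0.27]
s,tau,lag [0.44331649 0.33351834 0.03072911] res [-0.5 -0.2  1.  -1.3  1.6  0.7 -1.2] w end 0.82168350839089 angle end 843.5261060724706
```

```bash
python3 plan.py save '1.6*1' '1.265*39' '.8*20'; echo '0*.05s 1.6*1 1.265*39 .8*20'>>hist.txt
```

```text
-0.05 0.017 0 0;-0.089 0.036 0 0;-0.124 0.058 0 0;-0.158 0.084 0 0;-0.188 0.113 0 0;-0.216 0.145 0 0;-0.239 0.18 0 0;-0.259 0.217 0 0;-0.275 0.256 0 0;-0.287 0.297 0 0
-0.007 0.041 0 0;-0.01 0.083 0 0;-0.009 0.126 0 0;-0.003 0.167 0 0;0.007 0.208 0 0;0.022 0.248 0 0;0.041 0.286 0 0;0.063 0.322 0 0;0.089 0.355 0 0;0.119 0.385 0 0
0.032 0.027 0 0;0.067 0.05 0 0;0.105 0.07 0 0;0.144 0.085 0 0;0.185 0.097 0 0;0.226 0.103 0 0;0.269 0.106 0 0;0.311 0.104 0 0;0.353 0.098 0 0;0.393 0.087 0 0
0.04 -0.015 0 0;0.078 -0.034 0 0;0.113 -0.057 0 0;0.146 -0.083 0 0;0.176 -0.113 0 0;0.202 -0.146 0 0;0.225 -0.181 0 0;0.245 -0.219 0 0;0.26 -0.258 0 0;0.27 -0.299 0 0
0.005 -0.027 0 0;0.008 -0.053 0 0;0.009 -0.08 0 0;0.008 -0.106 0 0;0.006 -0.133 0 0;0.002 -0.159 0 0;-0.004 -0.185 0 0;-0.012 -0.211 0 0;-0.022 -0.236 0 0;-0.033 -0.26 0 0
-0.012 -0.024 0 0;-0.026 -0.047 0 0;-0.042 -0.068 0 0;-0.059 -0.089 0 0;-0.077 -0.108 0 0;-0.097 -0.126 0 0;-0.118 -0.143 0 0;-0.14 -0.158 0 0;-0.163 -0.172 0 0;-0.186 -0.184 0 0
phi end deg 1594.5234026496325 p [0.4559 0.0817]
```

Request:
send_rows:
  rows: "-0.05 0.017 0 0;-0.089 0.036 0 0;-0.124 0.058 0 0;-0.158 0.084 0 0;-0.188 0.113 0 0;-0.216 0.145 0 0;-0.239 0.18 0 0;-0.259 0.217 0 0;-0.275 0.256 0 0;-0.287 0.297 0 0"

```text
clock: 20.57
tool_pos: [0.5347, -0.0859, 0.1284]
eef_rot: [0.707, 0.707, -0.001, -0.002]
contact_force: [0.4, 3.7, 7.1]
opening: 0.293
finger_force: 8.0
```

Request:
send_rows:
  rows: "-0.007 0.041 0 0;-0.01 0.083 0 0;-0.009 0.126 0 0;-0.003 0.167 0 0;0.007 0.208 0 0;0.022 0.248 0 0;0.041 0.286 0 0;0.063 0.322 0 0;0.089 0.355 0 0;0.119 0.385 0 0"

```text
clock: 21.4
tool_pos: [0.6511, -0.0533, 0.1286]
eef_rot: [0.708, 0.706, -0.002, 0.0]
contact_force: [2.5, -2.3, 6.5]
opening: 0.282
finger_force: 8.0
```

Request:
send_rows:
  rows: "0.032 0.027 0 0;0.067 0.05 0 0;0.105 0.07 0 0;0.144 0.085 0 0;0.185 0.097 0 0;0.226 0.103 0 0;0.269 0.106 0 0;0.311 0.104 0 0;0.353 0.098 0 0;0.393 0.087 0 0"

```text
clock: 22.23
tool_pos: [0.6791, 0.0678, 0.1287]
eef_rot: [0.707, 0.707, 0.001, 0.0]
contact_force: [6.5, 1.8, 2.9]
opening: 0.29
finger_force: 8.0
```

Request:
send_rows:
  rows: "0.04 -0.015 0 0;0.078 -0.034 0 0;0.113 -0.057 0 0;0.146 -0.083 0 0;0.176 -0.113 0 0;0.202 -0.146 0 0;0.225 -0.181 0 0;0.245 -0.219 0 0;0.26 -0.258 0 0;0.27 -0.299 0 0"

```text
clock: 23.07
tool_pos: [0.5861, 0.1486, 0.1285]
eef_rot: [0.707, 0.707, -0.001, -0.001]
contact_force: [-0.1, 2.4, 6.4]
opening: 0.291
finger_force: 8.0
```

Request:
send_rows:
  rows: "0.005 -0.027 0 0;0.008 -0.053 0 0;0.009 -0.08 0 0;0.008 -0.106 0 0;0.006 -0.133 0 0;0.002 -0.159 0 0;-0.004 -0.185 0 0;-0.012 -0.211 0 0;-0.022 -0.236 0 0;-0.033 -0.26 0 0"

```text
clock: 23.9
tool_pos: [0.5077, 0.1359, 0.1284]
eef_rot: [0.708, 0.707, -0.003, -0.001]
contact_force: [1.0, -2.2, 7.3]
opening: 0.289
finger_force: 8.0
```

```bash
python3 est.py top
```

```text
23.900 top disc deg 309.9 corr 0.97 vis 0.99
[0.5058 0.1347 0.1284] [-2.2 -1.4  9.2] [-0.3   0.73 -0.08  1.96  0.13  0.46 -0.48]
```

Request:
send_rows:
  rows: "-0.012 -0.024 0 0;-0.026 -0.047 0 0;-0.042 -0.068 0 0;-0.059 -0.089 0 0;-0.077 -0.108 0 0;-0.097 -0.126 0 0;-0.118 -0.143 0 0;-0.14 -0.158 0 0;-0.163 -0.172 0 0;-0.186 -0.184 0 0"

```text
clock: 24.78
tool_pos: [0.4554, 0.0797, 0.1285]
eef_rot: [0.708, 0.706, -0.0, 0.001]
contact_force: [6.9, -2.9, 0.9]
opening: 0.29
finger_force: 8.0
```

```bash
python3 est.py top
```

```text
24.783 top disc deg 328.3 corr 0.96 vis 0.83
[0.4546 0.0778 0.1285] [ 5.9 -4.6  2.9] [-0.23  0.68 -0.07  2.15  0.16  0.31 -0.44]
```

```bash
python3 plan.py save '.8*10'; echo '0*.05s .8*10'>>hist.txt
```

```text
-0.025 -0.011 0 0;-0.05 -0.02 0 0;-0.076 -0.027 0 0;-0.102 -0.033 0 0;-0.128 -0.037 0 0;-0.155 -0.039 0 0;-0.181 -0.039 0 0;-0.208 -0.038 0 0;-0.235 -0.035 0 0;-0.261 -0.029 0 0
phi end deg 1632.7205889916872 p [0.4472 0.0034]
```

Request:
send_rows:
  rows: "-0.025 -0.011 0 0;-0.05 -0.02 0 0;-0.076 -0.027 0 0;-0.102 -0.033 0 0;-0.128 -0.037 0 0;-0.155 -0.039 0 0;-0.181 -0.039 0 0;-0.208 -0.038 0 0;-0.235 -0.035 0 0;-0.261 -0.029 0 0"

```text
clock: 25.67
tool_pos: [0.4479, 0.0037, 0.1285]
eef_rot: [0.707, 0.707, 0.001, 0.001]
contact_force: [6.8, 1.8, 0.5]
opening: 0.292
finger_force: 8.0
```

```bash
python3 est.py top; python3 - <<'E'
from sim import *
for tau in (.35,.565):
  for n in (4,5,6,7,8):
    o=run([(0,.05),(.8,n/12),(0,1)],.435,w0=.345,tau=tau); print(tau,n,o[-1,1])
E
python3 plan.py no '.8*6'
```

```text
25.667 top disc deg 343.6 corr 0.97 vis 0.78
[0.4483 0.0019 0.1285] [ 6.9 -0.  -1.1] [-0.05  0.67 -0.09  2.19  0.22  0.28 -0.33]
0.35 4 7.852434073218663
0.35 5 9.452642061550083
0.35 6 11.117850651860818
0.35 7 12.803277384179133
0.35 8 14.463714064419952
0.565 4 9.166683844481824
0.565 5 10.76154134768644
0.565 6 12.412967689926552
0.565 7 14.079606446764721
0.565 8 15.719037324975988
-0.026 0.006 0 0;-0.051 0.015 0 0;-0.076 0.025 0 0;-0.1 0.037 0 0;-0.123 0.05 0 0;-0.145 0.065 0 0
phi end deg 1655.63890079692 p [ 0.4667 -0.0401]
```

```bash
python3 plan.py save '.8*9' '0*1'
```

```text
-0.026 0.006 0 0;-0.051 0.015 0 0;-0.076 0.025 0 0;-0.1 0.037 0 0;-0.123 0.05 0 0;-0.145 0.065 0 0;-0.166 0.081 0 0;-0.186 0.099 0 0;-0.205 0.118 0 0;-0.205 0.118 0 0
phi end deg 1667.0980566995365 p [ 0.4826 -0.0581]
```

Request:
send_rows:
  rows: "-0.026 0.006 0 0;-0.051 0.015 0 0;-0.076 0.025 0 0;-0.1 0.037 0 0;-0.123 0.05 0 0;-0.145 0.065 0 0;-0.166 0.081 0 0;-0.186 0.099 0 0;-0.205 0.118 0 0;-0.205 0.118 0 0"

```text
clock: 26.55
tool_pos: [0.483, -0.0574, 0.1285]
eef_rot: [0.707, 0.707, 0.001, -0.0]
contact_force: [5.1, 4.0, 3.1]
opening: 0.29
finger_force: 8.0
```

Request:
send_rows:
  rows: "0 0 0 0;0 0 0 0;0 0 0 0;0 0 0 0;0 0 0 0;0 0 0 0;0 0 0 0;0 0 0 0"

```text
clock: 27.22
tool_pos: [0.4815, -0.056, 0.1285]
eef_rot: [0.707, 0.708, 0.001, -0.001]
contact_force: [3.3, 4.2, 4.4]
opening: 0.288
finger_force: 8.0
```

```bash
python3 est.py top top; python3 - <<'E'
from h import *
import glob
f=sorted(glob.glob('pics/t27*_top.npz'))[-1]; z=np.load(f); c=eyes.calibration('top')
t=project(c,[[.5643-.0015+.11*np.cos(np.radians(-11)),.0299+.11*np.sin(np.radians(-11)),.08]])[0]; print(f,t)
x,y=int(t[0])-40,int(t[1])-40; print(x,y); cv2.imwrite('pics/end.png',cv2.resize(z['im'][y:y+80,x:x+80,::-1],None,fx=7,fy=7,interpolation=cv2.INTER_CUBIC))
E
```

```text
27.217 top disc deg 0.1 corr 0.99 vis 0.99
27.267 top disc deg 0.1 corr 0.99 vis 0.99
[ 0.4816 -0.056   0.1285] [3.9 3.1 4.2] [ 0.11  0.7  -0.14  2.08  0.24  0.37 -0.22]
pics/t27.27_top.npz [274.36530265 199.03099348]
234 159
```

View pics/end.png

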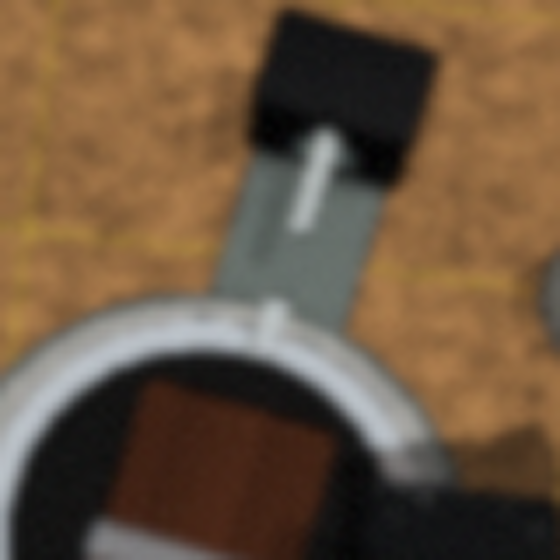

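The tab is at (273,315) and the pointer runs from (325,140) to (300,228). Extended inward, the pointer's line meets the tab to within about 1 mm, and two successive readings agree that the disc is at rest. I'll let go and lift.

Request:
send_rows:
  rows: "0 0 0 0;0 0 0 0;0 0 0 0;0 0 0 0;0 0 0 0;0 0 0 0"
  jaw: -0.2

```text
clock: 27.82
tool_pos: [0.4816, -0.0584, 0.1284]
eef_rot: [0.708, 0.707, -0.0, -0.0]
contact_force: [-0.2, -0.1, -1.3]
opening: 0.6
finger_force: 0.0
```

Request:
send_rows:
  rows: "0 0 -0.05 0;0 0 -0.1 0;0 0 -0.2 0;0 0 -0.3 0;0 0 -0.4 0;0 0 -0.4 0;0 0 -0.4 0;0 0 -0.4 0"

```text
clock: 28.48
tool_pos: [0.4815, -0.0585, 0.2481]
eef_rot: [0.708, 0.707, -0.0, -0.0]
contact_force: [-0.1, -0.3, -0.1]
opening: 0.598
finger_force: 0.0
```

```bash
python3 est.py top top; python3 - <<'E'
from h import *
s=sensors.get_state(); print(s['clock'],s['opening'],s['finger_force'])
for n in ['top']:
    z=np.load('pics/top.npz'); im,d=eyes.snapshot(n); b=cv2.absdiff(z['im'],im)
    P=np.array([[.0,0]])
    for nm,(u,v) in {'reel':(203,186),'jar':(322,200),'weight':(338,247)}.items(): print(nm,b[v-14:v+14,u-14:u+14].mean())
E
```

```text
28.483 top disc deg 359.8 corr 0.99 vis 1.00
28.533 top disc deg 359.8 corr 0.99 vis 1.00
[ 0.4811 -0.0583  0.2473] [-0.1  0.2 -0.3] [ 0.17  0.5  -0.22  1.96  0.16  0.7  -0.15]
28.5833 0.5968312514035028 0.0
reel 5.309098639455782
jar 7.83375850340136
weight 24.900510204081634
```

```bash
python3 -c "
from plant import finish_job; print(finish_job())"
```

```text
the job is handed in; nothing more can be done
None
```

The job is handed in: the disc averaged about 7.9 turns a minute over a 6.7 s stretch, then stopped with the tab within about 1 mm of the pointer, and the knob was released at about 28 s of the 72 s allowed. Speed came from photos at the ends of that stretch, not moment by moment. The reel and jar looked unmoved; the picture around the weight had changed and I didn't check why, but the tool never came lower than 128 mm above the bench.

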